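Wedge a row of converter modules tight and snap the keeper over

ROBOT

A 7-joint arm with a two-finger parallel gripper is mounted at the origin on the work surface. World frame = base frame: x ahead of the robot, y to its left, z up, the work surface at z = 0. Lengths are in m, angles in rad, forces in N, time in s.
With the tool pointing down it reaches from about 0.4 to 0.9 m from the base axis. Payload 5.5 kg.
Tool frame: the origin (TCP) lies on the centre line of the jaws, within the pads' length; the fingertips stand ahead of it and the grasp point (between the pads) lies 11 mm behind it (arm.finger_overhang is the z of the fingertips in the tool frame, in m); z points along the fingers, y is the direction in which the jaws open and shut (so a half turn about z gives the same grasp; the last joint's range is limited). The gripper opens to 92 mm and grips with 3 to 60 N. Pads are 19 mm wide; open, the fingers measure 130 mm over their backs; the gripper's body (75 mm by 190 mm) begins 47 mm behind the grasp point.
Start: joints at [1.385, 0.501, -0.427, 1.55, 0.221, 1.138, -0.21], TCP at [0.282, -0.586, 0.235] pointing down, gripper open.
Joint ranges: [-2.88, 2.88], [-0.31, 2.03], [-1.54, 1.56], [0.2, 2.42], [-1.41, 4.55], [0.19, 2.02], [-2.57, 2.57]. Speed limits (rad/s): [2.57, 2.57, 3.14, 3.14, 3.14, 3.14, 3.14].

INTERFACE

Orientations are given as a rotation vector (axis times angle).
In Python, from bench import arm, imaging gives the robot as it stands. The module is installed in compiled form; this text tells all that it offers.
- The arm moves only by the tool arm_command, never from a script. Its argument "rows" is a list of rows, each a list of 3 entries, a list of its own where there are three numbers: the turn, a rotation vector about the tool's x, y, z in units of pi/2 rad (1.0 is pi/2 rad), then the shift along the tool's x, y, z in units of 100 cm (1.0 is 100 cm), then the gripper's target within -1 to 1 (fully open at 1, half-way at 0, shut at -1). In form: [[[rx, ry, rz], [x, y, z], grip], ...]. A call has 1 to 20 rows; each row is the pose to reach, as a shift and turn from the pose commanded when the call began, along the tool's axes at that moment; what a row does not reach only later rows make up. A row lasts 1/8 s, in which the tool goes at most 62.5 mm and 10.7 degrees, less where a joint would pass 70% of its speed; a pose out of reach is approached as far as the arm can. A call with a number of a shift or a turn outside -1 to 1 is refused whole. A call with a gripper value outside its range is refused whole. The fingers move at their own pace and stop on an object; the grip force is fixed at half the most. Time passes only in rows, so rows that repeat a pose let the fingers close. It gives the time, the measured TCP pose, the force and the opening at its end, in the units of the state.
- arm.state(): the state, without advancing time (a new reading comes with each control period).
- imaging.read_camera(name): name is "side" or "top" or "wrist"; returns a dict with "frame" (480x640x3 uint8, blue, green, red), "z_map" (480x640 float32, m along the optical axis (not along the pixel's ray), 0 where there is no reading), "vertical_fov" (degrees; the focal length in pixels is half the picture's height over the tangent of half this angle, whatever the lens; pixels are square), "cx", "cy" (the principal point, pixels), "view" (4x4, takes a point from world to camera coordinates); the wrist camera has in their place "mount" (4x4, takes a point from camera to tool coordinates, whose origin is the TCP and whose axes are the flange's). Camera axes: x right, y up, looking along -z (the intrinsics and any distortion apply to the point x, -y, -z); pixel columns grow to the right and rows downward; lengths in m; the calibration is good to about 2 mm. A picture is of the moment at which its call begins: read the wrist's pose just before it.
- arm.job_done(): hands the job in, once; it reports no verdict.
The state is a dict: "time": time; "joints": joint angles; "qd": joint speeds; "joint_torque": joint torques, N m; "eef_pos": TCP position; "orientation": TCP orientation; "contact_force": force on the tool from outside, world axes, zero at the start; "wrist_torque": the same for the moment, N m; "width": opening from 0.0 (shut) to 1.0 (fully open).
Only numpy, scipy, OpenCV 4.12 (cv2) and the standard library are available. Lean on these libraries where they do the work, as an engineer would, in place of code of your own. Each camera call takes 0.05 s, during which the arm holds its last target.

TASK

Push the tapered laminate wedge, thin end first, into the gap beside the last black module in the open chassis until the row is clamped firmly against its sprung pad (a firm, steady push of 15 to 20 N on the wedge's tail, no more). Let go of the wedge, then tip the sprung steel keeper flap over until it snaps down behind the wedge's tail. Leave the straight filler block and the other things on the bench alone.

Things in the scene. Friction and masses are not known exactly. Their poses are not given: they have to be found in the camera images.
- bay: Fixed open aluminium chassis. Origin: underside, in the bench plane, at the middle of the row; x points from its open front into it (the front faces the robot's right), y along the row to the sprung pad, z up. Floor plate 4 mm thick, x -170 to +75, y -125 to +122 mm (to y -202 under the keeper). Modules stand at x -55 to +55 between pad (y about +75, +/- 2) and slanted cheek. Rear wall at x 59 behind the modules only.
- gap_mouth (a point): Point on the top of the bay's floor plate at the middle of the gap's mouth, at the front end of the slanted cheek (bay x -40, y -87, z +4 mm). Axes as the bay.
- wedge: Loose light-wood wedge, 154 mm long, 45 high, 0.12 kg, lying on the bench. Origin: underside, middle of its handle (x -20 to +20, 28 mm wide); x points to the thin end at x +130. Left side y +14, straight: goes against module3. Right side tapers from y -13.5 at x +20 to y +2 at x +130 (8 degrees; tip 12 mm): goes against the cheek. In place its x runs along the bay's x.
- wedge_tail (a point): Middle of the smooth steel striking plate (24 x 41 mm) on the handle's end, where to push: wedge x -24, height 22.5 mm. Pushed with 17 N, it ends at about bay x -105 +/- 20 mm, stays jammed when let go (smooth blade, friction about 0.2). Going in, it shifts sideways along the cheek: push with closed fingers along the cheek's line; held in the grip it binds and the push reads falsely.
- block: Straight filler block of the same laminate, 150 x 28 x 45 mm, not tapered, lying on the bench; origin at its underside, 20 mm from one end; x along its length. It lies next to the wedge, on either side of it. Not needed: leave it.
- module1: Black converter module, 110 (x) x 50 (y) x 75 (z) mm, about 0.3 kg, loose, next to the pad. Origin: centre of its underside.
- module2: Same, the middle one of the row; about 1 mm of play to its neighbours at the start.
- module3: Same, the last one, beside the gap.
- pad (a joint): Travel of the sprung pad (grey plate at the row's end nearest the robot), m: 0 free, 0.009 end of travel; spring 4 N/mm. The row is tight from 0.0015 (6 N); above 0.007 (28 N) the modules' cases are crushed.
- keeper (a joint): Angle of the sprung keeper flap, rad: 0 leaning outwards (25 degrees from upright, away from the row), 0.44 upright, snap point about 0.62, 2.0 lying level behind the wedge's tail. Up to the snap point it takes up to 3 N at its tip, pushed from outside towards the row (bay +y); beyond, it springs over by itself. Steel strip 85 mm long, 26 mm wide (bay x), 6 mm thick.
- keeper_hinge (a point): Middle of the keeper's hinge axis, which runs along the bay's x; bay x -148, y -150, z +32 mm. Lying down, the strip covers bay x -161 to -135, y -150 to -65, at z 29 to 35 mm, so the wedge's tail must be in beyond x -133. Two ears, 5 x 16 mm, to z 38 mm, hold it at bay x -165 and -130.
- keeper_tip (a point): Middle of the free end of the keeper's strip, 85 mm from the hinge. Its own axes are of no use; at rest it leans 36 mm outwards (bay -y) and 77 mm above the hinge. A spring cartridge lies below it, up to z 38 mm, out to bay y -192.
- driver: Screwdriver lying on the bench, 150 mm. Leave it.
- meter: Hand meter lying on the bench, 130 x 70 x 35 mm. Leave it.
- cheek (a point): Middle of the inner face of the fixed steel cheek on the far side of the gap from the modules, 8 mm thick, 55 mm high (bay x +10, y -88, z 31 mm). Seen from above the face runs straight from bay (x -40, y -95) to (x +60, y -81) mm, slanted 8 degrees, with a lead-in flared out to (x -59, y -112), so the gap between it and module3 narrows inwards from about 17 mm; its rear end is open.
- bridge (a point): Middle of the underside of the meter bridge, a cream 50 x 238 x 60 mm box over the chassis front: bay x -95 to -45, y -120 to +118, z 110 to 170 mm; posts 8 mm wide (30 mm in x) at y -116 and +114. It overhangs the place where the wedge's tail ends: a tool pointing straight down cannot follow the wedge in. Lean it 25 to 45 degrees back, towards the front.
Not all that is in view belongs to the job. What is shaped like the wedge but blue is not meant. What is shaped like the part that bears pad but red or yellow is not meant.

How it is judged:
By the outcome, as a careful person would: the job done as asked, in the order asked, and still so for the second after the job is handed in, with the robot touching nothing.
It also fails if it takes over 67 s, if anything falls off the work surface, if the arm or the gripper's body presses on something with over 40 N, if the wrist force passes 120 N, or if a joint passes its speed limit or range.

## Working session

There is one attempt and no reset: what is moved stays moved. The work goes in short steps, Python scripts to look and compute and a tool call to move; the robot and the scene stay as the last step left them, time stands still between calls to the robot, and variables do not carry over. Pictures are saved under pics/ and viewed, and the job is handed in when it is done.

Besides the shell and the picture viewer there is one more tool, called after "Call:" as name(argument=value, ...) on one line, values as JSON. arm_command: Moves the arm, as the interface text tells. Its arguments: {"type":"object","properties":{"rows":{"type":"array","items":{"type":"array"}}},"required":["rows"]}

```bash
mkdir -p pics; ls
python3 - <<'E'
from bench import arm, imaging
import cv2,numpy as np
s=arm.state();print(s)
print(arm.finger_overhang)
for n in("side","top","wrist"):
    d=imaging.read_camera(n);cv2.imwrite(f"pics/{n}0.png",d["frame"]);np.savez(f"{n}0.npz",**d)
    print(n,{k:v for k,v in d.items() if k not in("frame","z_map")})
E
```

```text
pics
{'time': 0.0, 'joints': array([ 1.38516161,  0.50185263, -0.42676364,  1.55146796,  0.22081114,
        1.13830675, -0.2103212 ]), 'qd': array([-0.000953  ,  0.00057239, -0.00026586, -0.001466  ,  0.00281785,
        0.00116059, -0.00160622]), 'joint_torque': array([ 1.02011189e-03, -5.66606390e+01, -5.81578776e+00, -2.79120845e+01,
       -6.84182555e-02,  3.08547844e-02,  1.57324844e-04]), 'eef_pos': array([ 0.28168301, -0.58501773,  0.23366544]), 'orientation': array([-3.06091939e+00, -6.98721026e-01,  6.27718779e-04]), 'contact_force': array([-0.22151594, -0.58839897, -0.88518309]), 'wrist_torque': array([0.02022096, 0.00377944, 0.01047929]), 'width': 1.0005774289505438}
0.008
side {'vertical_fov': 49.92162477476896, 'cx': 322.39743983829675, 'cy': 242.8950689427722, 'view': array([[-0.95917463, -0.28260622,  0.01085169,  0.4634612 ],
       [ 0.18408805, -0.59475198,  0.78254819, -0.15311903],
       [-0.21469892,  0.75259804,  0.62249543, -1.01515576],
       [ 0.        ,  0.        ,  0.        ,  1.        ]])}
top {'vertical_fov': 44.44163975075257, 'cx': 324.64296917036177, 'cy': 240.42361217239042, 'view': array([[-0.00355397, -0.99995278,  0.00904445,  0.00816869],
       [ 0.99849754, -0.00305394,  0.05471144, -0.46081626],
       [-0.05468123,  0.00922531,  0.99846124, -1.28017897],
       [ 0.        ,  0.        ,  0.        ,  1.        ]])}
wrist {'vertical_fov': 71.92210023754468, 'cx': 320.0204604325257, 'cy': 239.99846431690608, 'mount': array([[-5.43739494e-04,  9.55767970e-01,  2.94121220e-01,
         8.13872540e-02],
       [ 9.99999827e-01,  4.53140345e-04,  3.76179495e-04,
         2.56491761e-04],
       [ 2.26262122e-04,  2.94121373e-01, -9.55768051e-01,
        -1.50203946e-01],
       [ 0.00000000e+00,  0.00000000e+00,  0.00000000e+00,
         1.00000000e+00]])}
```

View pics/top0.png

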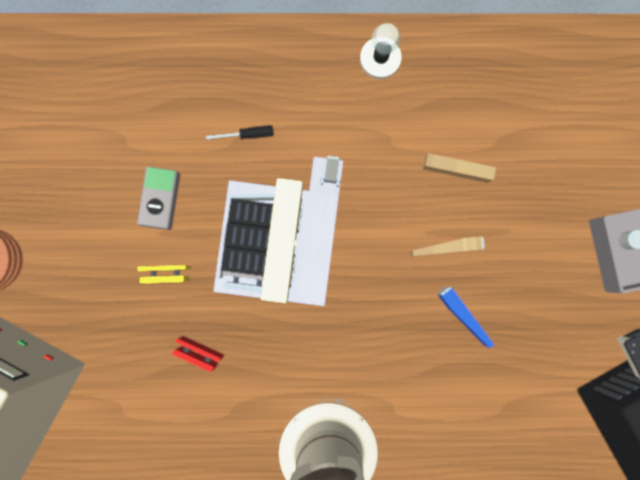

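View pics/side0.png

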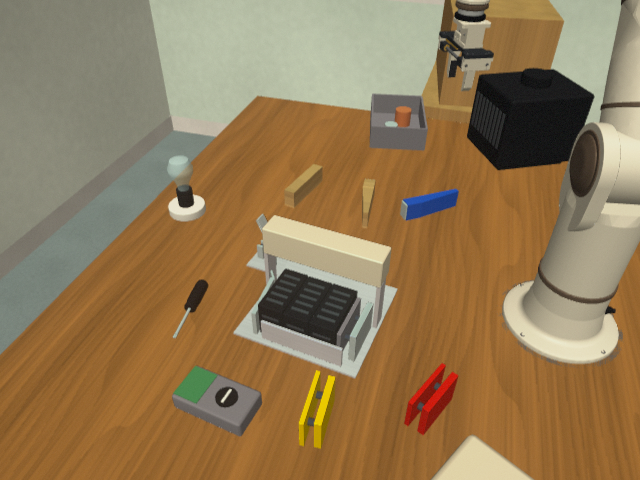

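View pics/wrist0.png

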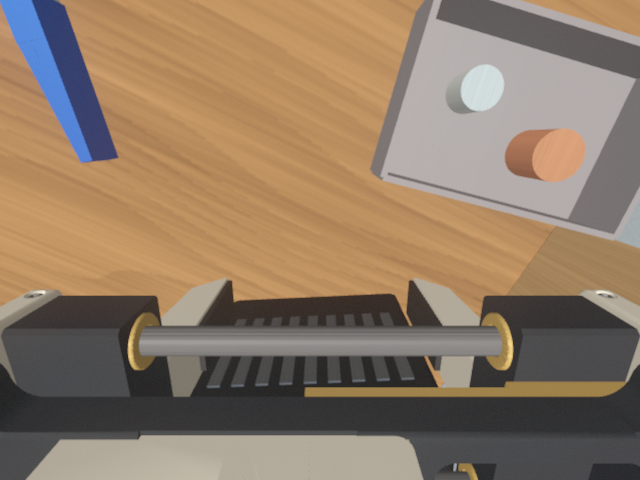

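```bash
cat > h.py <<'E'
import numpy as np,cv2
from scipy.spatial.transform import Rotation as R
def load(n): return dict(np.load(n,allow_pickle=True))
def camT(d,eef=None,rv=None):
    # cam->world
    if 'view' in d: return np.linalg.inv(d['view'])
    T=np.eye(4);T[:3,:3]=R.from_rotvec(rv).as_matrix();T[:3,3]=eef
    return T@d['mount']
def f(d): return 240/np.tan(np.radians(float(d['vertical_fov']))/2)
def cloud(d,T):
    z=d['z_map'];v,u=np.mgrid[:480,:640];F=f(d)
    P=np.stack([(u-d['cx'])/F*z,-(v-d['cy'])/F*z,-z,np.ones_like(z)],-1)
    W=P@T.T
    W=W[...,:3].copy();W[z==0]=np.nan
    return W
def proj(d,T,p):
    p=np.atleast_2d(p);q=np.c_[p,np.ones(len(p))]@np.linalg.inv(T).T
    F=f(d);return np.c_[d['cx']+F*q[:,0]/-q[:,2], d['cy']-F*q[:,1]/-q[:,2]]
E
python3 - <<'E'
from h import *
d=load('top0.npz');im=d['frame']
a=cv2.resize(im[140:320,190:390],None,fx=4,fy=4,interpolation=cv2.INTER_CUBIC)[:,:800]
cv2.imwrite('pics/c1.png',cv2.resize(a,(660,594)))
b=cv2.resize(im[140:360,400:510],None,fx=2.7,fy=2.7,interpolation=cv2.INTER_CUBIC);cv2.imwrite('pics/c2.png',b)
W=cloud(d,camT(d))
for n,(u,v) in dict(wtip=(416,252),whandle=(476,244),wmid=(445,248),block=(460,168),bridge=(282,240),mod=(245,240),floor=(315,250),keep=(332,170),bench=(370,300)).items(): print(n,W[v,u].round(4))
E
```

```text
wtip [ 0.4337 -0.1893  0.0431]
whandle [ 0.4505 -0.3192  0.0421]
wmid [ 0.4421 -0.2519  0.0429]
block [ 0.6152 -0.2866  0.0448]
bridge [0.4534 0.0905 0.1686]
mod [0.4585 0.173  0.081 ]
floor [0.44   0.0279 0.0085]
keep [ 0.6064 -0.0089  0.0732]
bench [ 0.3293 -0.0933  0.    ]
```

View pics/c1.png

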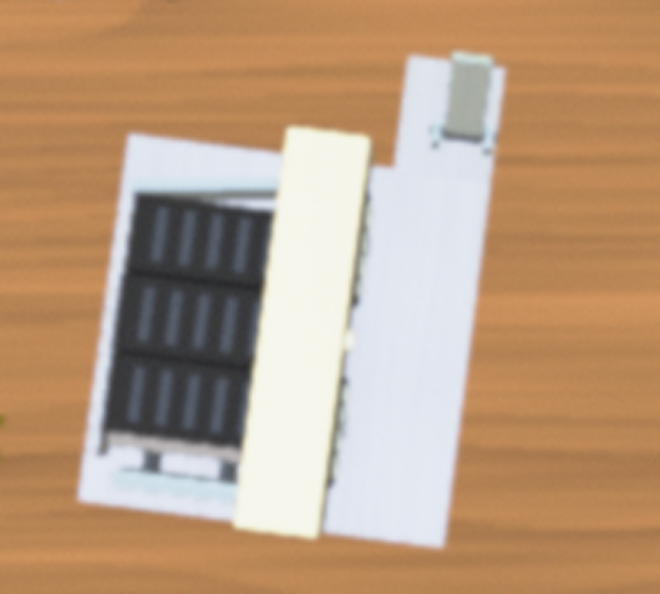

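View pics/c2.png

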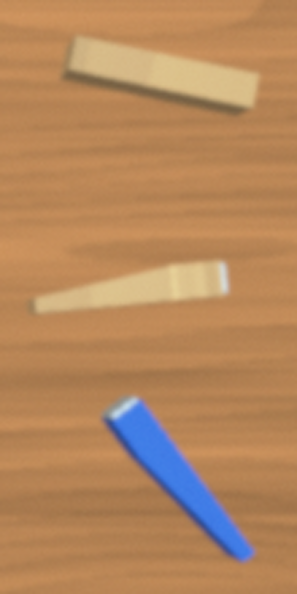

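Run:
```python
from h import *
d=load('top0.npz');W=cloud(d,camT(d));X,Y,Z=W[...,0],W[...,1],W[...,2]
roi=(X>.3)&(X<.7)&(Y>-.1)&(Y<.3)
m=roi&(Z>.155)&(Z<.18)
p=W[m][:,:2].astype(np.float32);r=cv2.minAreaRect(p*1000);print('bridge',r, np.median(Z[m]))
m=roi&(Z>.002)&(Z<.012); print('plate z',np.median(Z[m]), m.sum())
for y0 in (0,): pass
m=((X>.38)&(X<.5)&(Y>-.4)&(Y<-.1)&(Z>.025))
p=W[m].astype(np.float32);r=cv2.minAreaRect(p[:,:2]*1000);print('wedge',r,p.mean(0));
# straight side: along y bins
yy=p[:,1]
for a in np.arange(-.34,-.17,.01):
    k=(yy>=a)&(yy<a+.01)
    if k.sum()>3: print(round(a,3),p[k,0].min().round(4),p[k,0].max().round(4),(np.ptp(p[k,0])*1000).round(1))
# plate front edge
P=roi&(Z>.002)&(Z<.012)
pts=[]
for v in range(150,310):
    u=np.where(P[v])[0]
    if len(u): uu=u.max(); pts.append((v,uu,*W[v,uu].round(4)))
for q in pts[::12]: print(q)
```

```text
bridge ((453.3214416503906, 89.71308898925781), (55.30270004272461, 238.5066680908203), 82.31010437011719) 0.17050076575071116
plate z 0.004047679046673913 10683
wedge ((446.6466064453125, -257.2230224609375), (27.878576278686523, 154.28509521484375), 5.235121250152588) [ 0.44508028 -0.26680964  0.04499045]
-0.34 0.4395 0.4657 26.2
-0.33 0.4395 0.4654 25.9
-0.32 0.4379 0.4658 27.9
-0.31 0.4374 0.4653 27.9
-0.3 0.4361 0.4634 27.3
-0.29 0.4354 0.4636 28.1
-0.28 0.4353 0.4591 23.8
-0.27 0.4333 0.4572 23.9
-0.26 0.4333 0.4549 21.6
-0.25 0.4312 0.4529 21.7
-0.24 0.4313 0.4507 19.4
-0.23 0.4312 0.4484 17.2
-0.22 0.4291 0.4461 17.0
-0.21 0.4291 0.4442 15.0
-0.2 0.427 0.4402 13.2
-0.19 0.4271 0.4379 10.8
(150, np.int64(369), np.float64(0.6633), np.float64(-0.0933), np.float64(0.0045))
(162, np.int64(365), np.float64(0.6368), np.float64(-0.0843), np.float64(0.0021))
(174, np.int64(371), np.float64(0.6092), np.float64(-0.0973), np.float64(0.005))
(186, np.int64(367), np.float64(0.5823), np.float64(-0.0882), np.float64(0.0049))
(198, np.int64(371), np.float64(0.5556), np.float64(-0.097), np.float64(0.0035))
(210, np.int64(371), np.float64(0.5287), np.float64(-0.0967), np.float64(0.0045))
(222, np.int64(369), np.float64(0.5021), np.float64(-0.0922), np.float64(0.0026))
(234, np.int64(369), np.float64(0.4754), np.float64(-0.092), np.float64(0.0026))
(246, np.int64(366), np.float64(0.4486), np.float64(-0.0849), np.float64(0.0054))
(258, np.int64(371), np.float64(0.4221), np.float64(-0.096), np.float64(0.003))
(270, np.int64(372), np.float64(0.3955), np.float64(-0.0979), np.float64(0.0043))
(282, np.int64(370), np.float64(0.3691), np.float64(-0.0933), np.float64(0.0035))
(294, np.int64(360), np.float64(0.3428), np.float64(-0.0708), np.float64(0.0061))
(306, np.int64(373), np.float64(0.3162), np.float64(-0.0996), np.float64(0.0024))
```

```bash
cat >> h.py <<'E'
def tgt_R(yaw,lean=0.):
    # tool: z down leaned; tool x along yaw (deg); lean deg: body leans back against yaw dir
    y,t=np.radians(yaw),np.radians(lean)
    fx=np.array([np.cos(y),np.sin(y),0]);up=np.array([0,0,1.])
    x=np.cos(t)*fx+np.sin(t)*up; z=np.sin(t)*fx-np.cos(t)*up
    return np.stack([x,np.cross(z,x),z],1)
def row(s,p,Rt):
    Rc=R.from_rotvec(s['orientation']).as_matrix()
    rv=R.from_matrix(Rc.T@Rt).as_rotvec()/(np.pi/2); dp=Rc.T@(np.array(p)-s['eef_pos'])
    n=max(np.linalg.norm(dp)/.0625,np.degrees(np.linalg.norm(rv)*np.pi/2)/10.7)
    print('turn',rv.round(4),'shift',dp.round(4),'rows>=',round(n,1)); return rv,dp
E
python3 - <<'E'
from h import *
from bench import arm
row(arm.state(),(0.50,.09,.36),tgt_R(82.3))
E
```

```text
turn [-8.000e-04 -5.000e-04 -6.287e-01] shift [ 0.4896 -0.5138 -0.1253] rows>= 11.5
```

Call:
arm_command(rows=[[[0,0,-0.3],[0.2,-0.2,-0.125],1],[[0,0,-0.629],[0.49,-0.514,-0.125],1],[[0,0,-0.629],[0.49,-0.514,-0.125],1],[[0,0,-0.629],[0.49,-0.514,-0.125],1],[[0,0,-0.629],[0.49,-0.514,-0.125],1],[[0,0,-0.629],[0.49,-0.514,-0.125],1],[[0,0,-0.629],[0.49,-0.514,-0.125],1],[[0,0,-0.629],[0.49,-0.514,-0.125],1],[[0,0,-0.629],[0.49,-0.514,-0.125],1],[[0,0,-0.629],[0.49,-0.514,-0.125],1],[[0,0,-0.629],[0.49,-0.514,-0.125],1],[[0,0,-0.629],[0.49,-0.514,-0.125],1],[[0,0,-0.629],[0.49,-0.514,-0.125],1],[[0,0,-0.629],[0.49,-0.514,-0.125],1],[[0,0,-0.629],[0.49,-0.514,-0.125],1]])

```text
time: 2.02
eef_pos: [0.5003, 0.0882, 0.3593]
orientation: [2.368, 2.064, -0.002]
contact_force: [0.3, -0.3, 0.8]
width: 0.999
```

```bash
cat > snap.py <<'E'
import sys;from h import *
from bench import arm,imaging
tag=sys.argv[1]
for n in sys.argv[2:]:
    s=arm.state();d=imaging.read_camera(n)
    np.savez(f'{n}{tag}.npz',eef=s['eef_pos'],rv=s['orientation'],**d);cv2.imwrite(f'pics/{n}{tag}.png',d['frame'])
s=arm.state();print(s['time'],s['joints'].round(3),s['eef_pos'].round(4),s['contact_force'].round(2))
E
python3 snap.py 1 wrist
```

```text
2.075 [ 0.703  0.24  -1.085  1.721  0.22   1.314 -0.564] [0.5003 0.0883 0.3594] [-0.39 -0.24 -0.11]
```

View pics/wrist1.png

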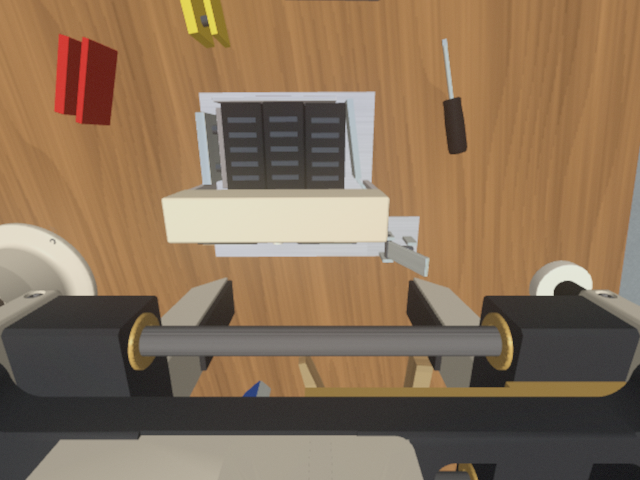

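```bash
cat >> h.py <<'E'
def bayT(ox,oy,yaw):
    y=np.radians(yaw);T=np.eye(4);T[:2,:2]=[[np.cos(y),-np.sin(y)],[np.sin(y),np.cos(y)]];T[:3,3]=[ox,oy,0];return T
def b2w(T,p): p=np.atleast_2d(p)/1000.;return p@T[:3,:3].T+T[:3,3]
MODEL={ # mm polylines
 'plate':[(-170,122,4),(75,122,4),(75,-125,4),(-170,-125,4)],
 'bridge':[(-95,-120,170),(-45,-120,170),(-45,118,170),(-95,118,170),(-95,-120,170)],
 'cheek':[(-59,-112,59),(-40,-95,59),(60,-81,59)],
 'mod':[(-55,-77,79),(55,-77,79),(55,75,79),(-55,75,79),(-55,-77,79)],
 'keep':[(-161,-150,32),(-161,-186,109),(-135,-186,109),(-135,-150,32)],
}
def overlay(d,Tc,Tb,fn,crop,sc):
    u0,v0,u1,v1=crop
    im=cv2.resize(d['frame'][v0:v1,u0:u1],None,fx=sc,fy=sc,interpolation=cv2.INTER_CUBIC)
    for k,c in zip(MODEL,[(0,0,255),(255,0,255),(0,255,0),(255,255,0),(0,128,255)]):
        q=(proj(d,Tc,b2w(Tb,MODEL[k]))+.5-[u0,v0])*sc
        cv2.polylines(im,[q.round().astype(np.int32)],False,c,1)
    cv2.imwrite(fn,im)
E
python3 - <<'E'
from h import *
d=load('wrist1.npz');T=camT(d,d['eef'],d['rv'])
Tb=bayT(.4617,.1592,82.3)
overlay(d,T,Tb,'pics/ov1.png',(160,80,440,280),2.8)
d=load('top0.npz');overlay(d,camT(d),Tb,'pics/ov2.png',(200,140,360,320),3.3)
E
```

```text
(no output)
```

View pics/ov1.png

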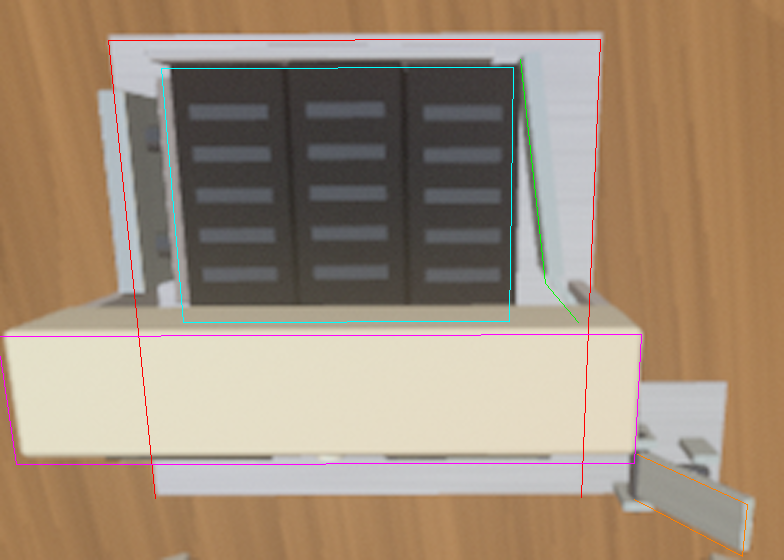

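View pics/ov2.png

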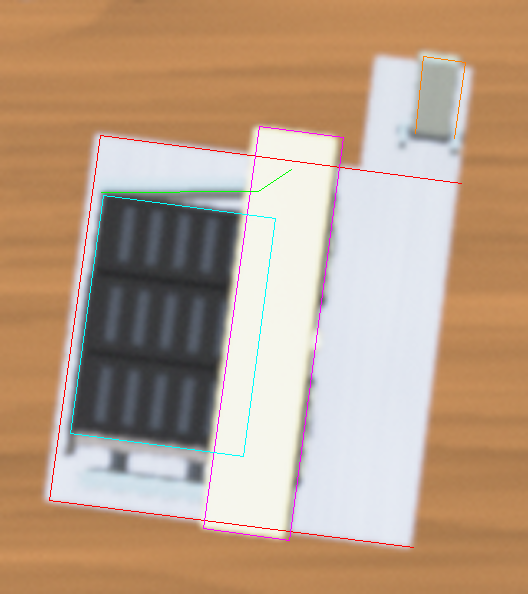

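Run:
```python
from h import *
from bench import arm
row(arm.state(),(.4513,-.308,.1216),tgt_R(95.2,40))
row(arm.state(),(.4513,-.34,.30),tgt_R(95.2,40))
```

```text
turn [ 0.0503  0.4432 -0.139 ] shift [-0.399   0.0055  0.2383] rows>= 7.4
turn [ 0.0503  0.4432 -0.139 ] shift [-0.4309  0.0098  0.0599] rows>= 7.0
```

Call:
arm_command(rows=[[[0.05,0.443,-0.139],[-0.399,0.0055,0.238],1],[[0.05,0.443,-0.139],[-0.399,0.0055,0.238],1],[[0.05,0.443,-0.139],[-0.399,0.0055,0.238],1],[[0.05,0.443,-0.139],[-0.399,0.0055,0.238],1],[[0.05,0.443,-0.139],[-0.399,0.0055,0.238],1],[[0.05,0.443,-0.139],[-0.399,0.0055,0.238],1],[[0.05,0.443,-0.139],[-0.399,0.0055,0.238],1],[[0.05,0.443,-0.139],[-0.399,0.0055,0.238],1],[[0.05,0.443,-0.139],[-0.399,0.0055,0.238],1],[[0.05,0.443,-0.139],[-0.399,0.0055,0.238],1],[[0.05,0.443,-0.139],[-0.399,0.0055,0.238],1]])

```text
time: 3.45
eef_pos: [0.4531, -0.3049, 0.1229]
orientation: [-1.718, -1.891, -0.628]
contact_force: [0.4, 0.7, -0.3]
width: 1.002
```

```bash
python3 snap.py 2 wrist
```

```text
3.5 [ 1.331  0.975 -0.865  1.479  0.152  1.407  0.604] [ 0.4531 -0.3051  0.1228] [-1.07  0.15 -0.21]
```

View pics/wrist2.png

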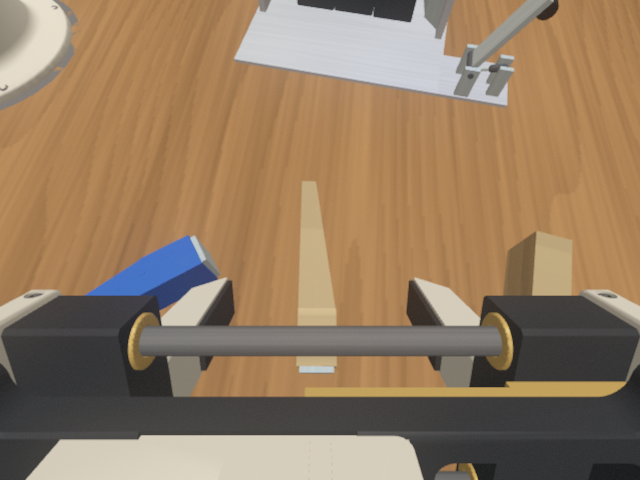

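```bash
cat >> h.py <<'E'
WEDGE=[[(-24,12,43.5),(-24,-12,43.5)],[(-20,14,45),(130,14,45),(130,2,45),(20,-13.5,45),(20,-14,45),(-20,-14,45),(-20,14,45)],[(130,14,0),(130,2,0)]]
def ovw(d,Tc,Tw,fn,crop,sc):
    u0,v0,u1,v1=crop
    im=cv2.resize(d['frame'][v0:v1,u0:u1],None,fx=sc,fy=sc,interpolation=cv2.INTER_CUBIC)
    for l in WEDGE:
        q=(proj(d,Tc,b2w(Tw,l))+.5-[u0,v0])*sc
        cv2.polylines(im,[q.round().astype(np.int32)],False,(0,0,255),1)
    cv2.imwrite(fn,im)
E
python3 - <<'E'
from h import *
d=load('wrist2.npz');T=camT(d,d['eef'],d['rv'])
ovw(d,T,bayT(.4514,-.310,95.2),'pics/ov3.png',(240,170,400,390),2.7)
E
```

```text
(no output)
```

View pics/ov3.png

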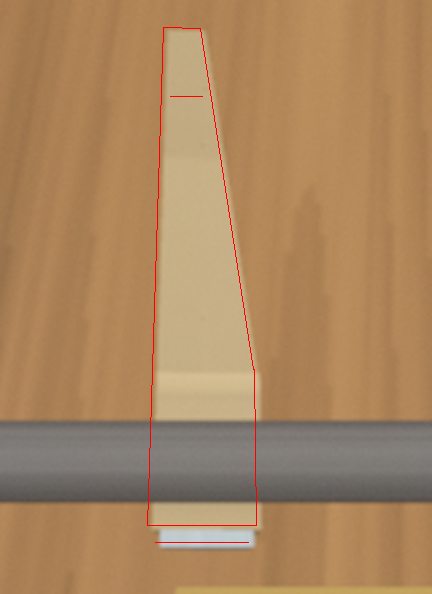

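Run:
```python
from h import *
from bench import arm
row(arm.state(),(.4525,-.308,.0216),tgt_R(95.7,40))
```

```text
turn [ 0.0027 -0.     -0.0012] shift [-0.0673 -0.0011  0.0757] rows>= 1.6
```

Call:
arm_command(rows=[[[0.003,0,0],[-0.022,0,0.025],1],[[0.003,0,-0.001],[-0.045,-0.001,0.05],1],[[0.003,0,-0.001],[-0.0673,-0.001,0.0757],1],[[0.003,0,-0.001],[-0.0673,-0.001,0.0757],1],[[0.003,0,-0.001],[-0.0673,-0.001,0.0757],1],[[0.003,0,-0.001],[-0.0673,-0.001,0.0757],-1],[[0.003,0,-0.001],[-0.0673,-0.001,0.0757],-1],[[0.003,0,-0.001],[-0.0673,-0.001,0.0757],-1],[[0.003,0,-0.001],[-0.0673,-0.001,0.0757],-1],[[0.003,0,-0.001],[-0.0673,-0.001,0.0757],-1],[[0.003,0,-0.001],[-0.0673,-0.001,0.0757],-1]])

```text
time: 4.88
eef_pos: [0.452, -0.3089, 0.0204]
orientation: [-1.715, -1.89, -0.623]
contact_force: [-0.8, 0.1, 0.0]
width: 0.395
```

```bash
python3 snap.py 3 wrist
```

```text
4.925 [ 1.298  1.11  -0.8    1.469  0.222  1.301  0.64 ] [ 0.452  -0.3089  0.0204] [1.26 0.99 0.75]
```

View pics/wrist3.png

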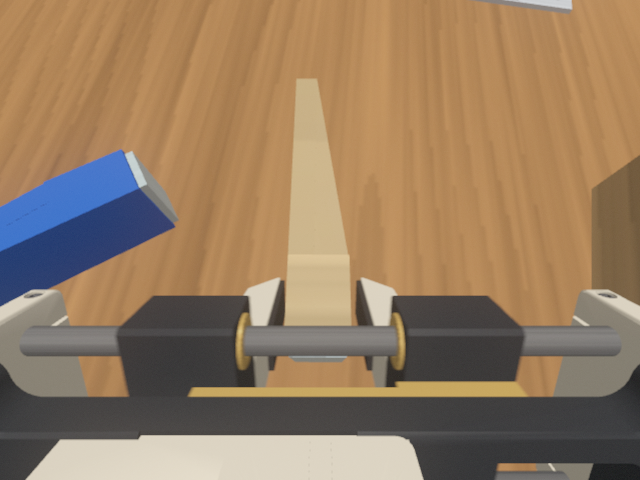

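Call:
arm_command(rows=[[[0,0,0],[0,0,0],-1],[[0,0,0],[0,0,0],-1],[[0,0,0],[0,0,0],-1],[[0,0,0],[0,0,0],-1],[[0,0,0],[0.01,0,-0.012],-1],[[0,0,0],[0.02,0,-0.023],-1],[[0,0,0],[0.032,0,-0.038],-1],[[0,0,0],[0.032,0,-0.038],-1]])

```text
time: 5.92
eef_pos: [0.4534, -0.3098, 0.0726]
orientation: [-1.717, -1.894, -0.624]
contact_force: [-0.5, -0.5, -1.5]
width: 0.303
```

```bash
python3 snap.py 4 wrist
python3 - <<'E'
from h import *
d=load('wrist4.npz');T=camT(d,d['eef'],d['rv'])
# wedge guess: rigid w.r.t. grasp
Rt=R.from_rotvec(d['rv']).as_matrix(); g=d['eef']-.011*Rt[:,2]; yaw=np.degrees(np.arctan2(Rt[1,0],Rt[0,0])); print(g,yaw)
y=np.radians(yaw);o=g[:2]+.005*np.array([np.cos(y),np.sin(y)])
Tw=bayT(*o,yaw);Tw[2,3]=g[2]-.030
ovw(d,T,Tw,'pics/ov4.png',(240,60,400,380),1.85)
E
```

```text
5.975 [ 1.314  1.042 -0.831  1.474  0.19   1.355  0.624] [ 0.4526 -0.3096  0.0713] [-0.2   1.2  -1.51]
[ 0.45403775 -0.31677985  0.08100191] 95.62816906308979
```

View pics/ov4.png

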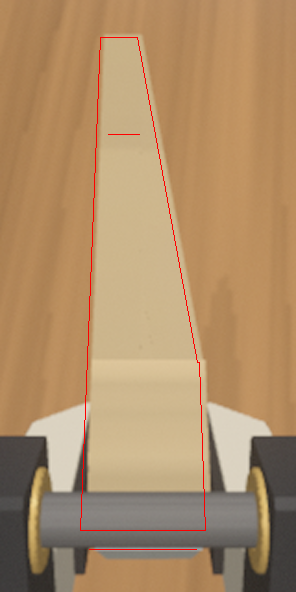

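```bash
cat >> h.py <<'E'
TB=bayT(.462,.1605,82.3)
def tcp_for_wedge(ox,oy,zb,lean=40,dyaw=0,yaw=82.3):
    Rt=tgt_R(yaw+dyaw,lean)
    a=np.radians(dyaw)
    g=b2w(TB,[(ox-5*np.cos(a),oy-5*np.sin(a),zb+30)])[0]
    return g+.011*Rt[:,2],Rt
E
python3 - <<'E'
from h import *
from bench import arm
p,Rt=tcp_for_wedge(-200,-95,22);print(p)
row(arm.state(),p,Rt)
E
```

```text
[ 0.52962361 -0.04837333  0.04357351]
turn [-0.095  0.001  0.113] shift [0.1759 0.1021 0.1832] rows>= 4.4
```

Call:
arm_command(rows=[[[-0.02,0,0.028],[0.044,0.026,0.046],-1],[[-0.048,0,0.057],[0.088,0.051,0.092],-1],[[-0.07,0,0.085],[0.132,0.077,0.137],-1],[[-0.095,0.001,0.113],[0.176,0.102,0.183],-1],[[-0.095,0.001,0.113],[0.176,0.102,0.183],-1],[[-0.095,0.001,0.113],[0.176,0.102,0.183],-1],[[-0.095,0.001,0.113],[0.176,0.102,0.183],-1],[[-0.095,0.001,0.113],[0.176,0.102,0.183],-1]])

```text
time: 6.98
eef_pos: [0.5294, -0.0503, 0.0427]
orientation: [-1.954, -1.702, -0.711]
contact_force: [-0.7, 0.3, -0.6]
width: 0.307
```

```bash
python3 snap.py 5 wrist side
```

```text
7.075 [ 1.119  0.966 -0.894  1.873  0.043  0.767  0.247] [ 0.5292 -0.0495  0.0429] [-0.03 -0.37 -0.67]
```

View pics/wrist5.png

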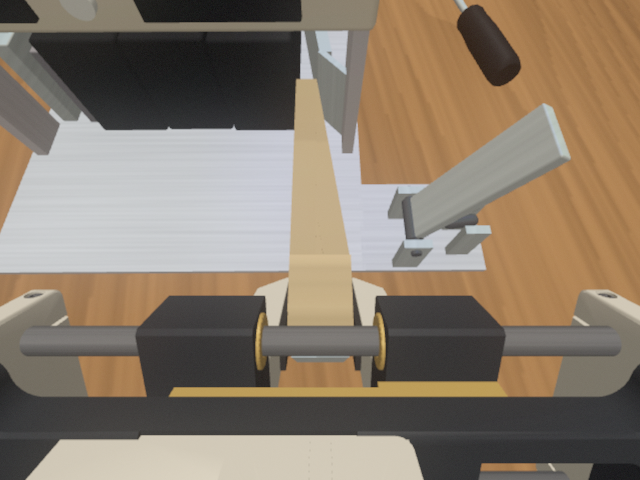

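View pics/side5.png

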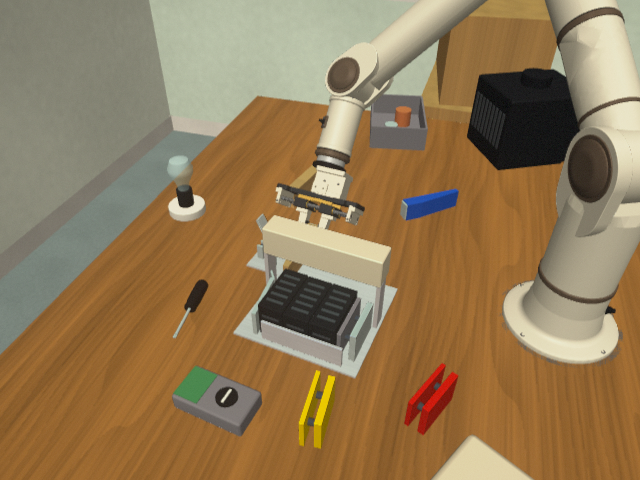

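```bash
cat >> h.py <<'E'
MODEL['m3v']=[(-55,-78,79),(-55,-78,4),(55,-78,4)]
MODEL['cheekb']=[(-59,-112,4),(-40,-95,4),(60,-81,4)]
def ov2(d,Tc,Tb,Tw,fn,crop,sc):
    u0,v0,u1,v1=crop
    im=cv2.resize(d['frame'][v0:v1,u0:u1],None,fx=sc,fy=sc,interpolation=cv2.INTER_CUBIC)
    L=[(b2w(Tw,l),(0,0,255)) for l in WEDGE]+[(b2w(Tb,MODEL[k]),c) for k,c in dict(plate=(255,0,0),cheek=(0,255,0),cheekb=(0,160,0),m3v=(255,255,0)).items()]
    L.append((b2w(Tb,[(-161,-150,32),(-161,-186,109),(-135,-186,109),(-135,-150,32)]),(0,128,255)))
    for l,c in L:
        q=(proj(d,Tc,l)+.5-[u0,v0])*sc
        cv2.polylines(im,[q.round().astype(np.int32)],False,c,1)
    cv2.imwrite(fn,im)
def wedgeT(eef,rv):
    Rt=R.from_rotvec(rv).as_matrix(); g=eef-.011*Rt[:,2]; y=np.arctan2(Rt[1,0],Rt[0,0])
    o=g[:2]+.005*np.array([np.cos(y),np.sin(y)]);Tw=bayT(*o,np.degrees(y));Tw[2,3]=g[2]-.030;return Tw
E
python3 - <<'E'
from h import *
d=load('wrist5.npz');T=camT(d,d['eef'],d['rv']);Tw=wedgeT(d['eef'],d['rv'])
q=np.linalg.inv(TB)@Tw;print(q[:3,3]*1000,np.degrees(np.arctan2(q[1,0],q[0,0])))
ov2(d,T,TB,Tw,'pics/ov5.png',(240,20,400,220),2.9)
ov2(d,T,TB,Tw,'pics/ov5b.png',(0,0,640,380),1.25)
E
```

```text
[-201.89721501  -95.07102311   21.09675703] -0.2541666858571994
```

View pics/ov5.png

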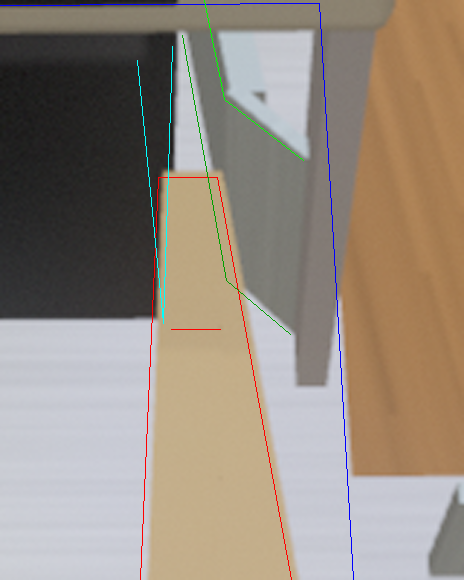

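View pics/ov5b.png

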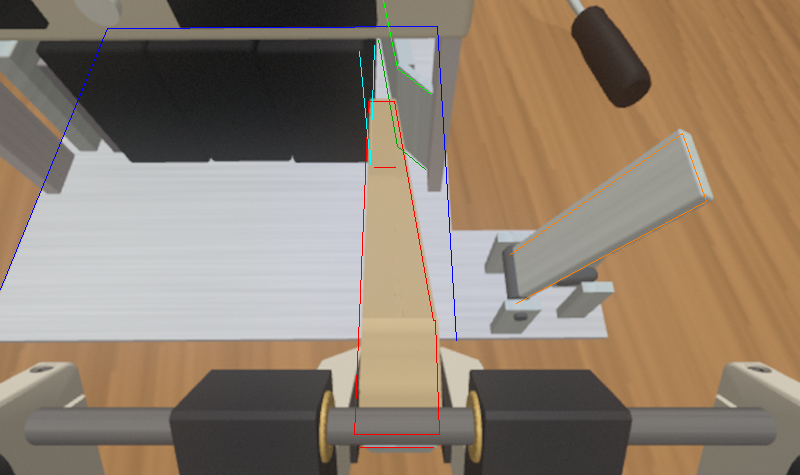

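Run:
```python
from h import *
from bench import arm
s=arm.state()
for a in [(-180,-93.5,14),(-163,-93.5,8),(-163,-93.5,3.3)]:
    p,Rt=tcp_for_wedge(*a); row(s,p,Rt)
```

```text
turn [ 0.0002 -0.0007 -0.0018] shift [ 0.0115 -0.0013  0.0192] rows>= 0.4
turn [ 0.0002 -0.0007 -0.0018] shift [ 0.0207 -0.0013  0.0348] rows>= 0.6
turn [ 0.0002 -0.0007 -0.0018] shift [ 0.0176 -0.0013  0.0384] rows>= 0.7
```

Call:
arm_command(rows=[[[0,0,-0.002],[0.006,-0.001,0.01],-1],[[0,0,-0.002],[0.0115,-0.0013,0.0192],-1],[[0,0,-0.002],[0.016,-0.0013,0.027],-1],[[0,0,-0.002],[0.0207,-0.0013,0.0348],-1],[[0,0,-0.002],[0.0207,-0.0013,0.0348],-1],[[0,0,-0.002],[0.0176,-0.0013,0.0384],-1],[[0,0,-0.002],[0.0176,-0.0013,0.0384],-1],[[0,0,-0.002],[0.0176,-0.0013,0.0384],-1],[[0,0,-0.002],[0.0176,-0.0013,0.0384],-1]])

```text
time: 8.2
eef_pos: [0.5327, -0.0099, 0.0251]
orientation: [-1.948, -1.707, -0.711]
contact_force: [0.4, 0.7, -0.8]
width: 0.304
```

```bash
python3 snap.py 6 wrist
python3 - <<'E'
from h import *
d=load('wrist6.npz');T=camT(d,d['eef'],d['rv']);Tw=wedgeT(d['eef'],d['rv'])
q=np.linalg.inv(TB)@Tw;print(q[:3,3]*1000,np.degrees(np.arctan2(q[1,0],q[0,0])))
ov2(d,T,TB,Tw,'pics/ov6.png',(200,0,480,240),2.5)
E
```

```text
8.25 [ 1.058  0.987 -0.885  1.906  0.045  0.684  0.217] [ 0.5328 -0.0099  0.0251] [ 0.63  0.36 -2.55]
[-161.46315987  -92.91528736    3.47279755] 0.1459930657491376
```

View pics/ov6.png

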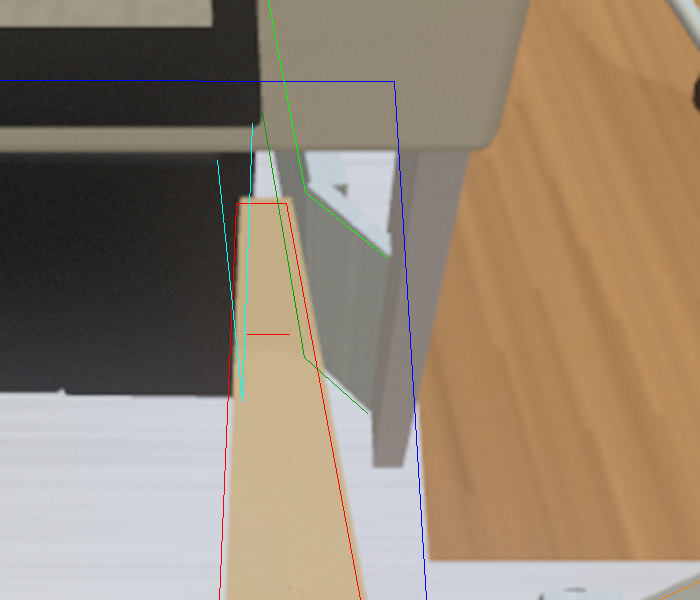

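Call:
arm_command(rows=[[[0,0,0],[-0.0004,0,0.0005],-0.2],[[0,0,0],[-0.0004,0,0.0005],-0.2],[[0,0,0],[-0.0004,0,0.0005],-0.2],[[0,0,0],[0,0,-0.02],-0.2],[[0,0,0],[0,0,-0.04],-0.2],[[0,0,0],[0,0,-0.06],-0.2],[[0,0,0],[0,0,-0.075],-0.2],[[0,0,0],[0,0,-0.075],-0.2]])

```text
time: 9.25
eef_pos: [0.527, -0.0587, 0.0829]
orientation: [-1.95, -1.707, -0.712]
contact_force: [-0.9, -0.3, -0.8]
width: 0.403
```

```bash
python3 snap.py 7 wrist
python3 - <<'E'
from h import *
d=load('wrist7.npz');T=camT(d,d['eef'],d['rv'])
Tw=TB@bayT(-.1615,-.0929,0.1);Tw[2,3]=.004
ov2(d,T,TB,Tw,'pics/ov7.png',(160,0,480,400),1.45)
E
```

```text
9.3 [ 1.157  0.907 -0.934  1.869  0.018  0.833  0.242] [ 0.5265 -0.0578  0.0825] [ 0.34  0.48 -0.21]
```

View pics/ov7.png

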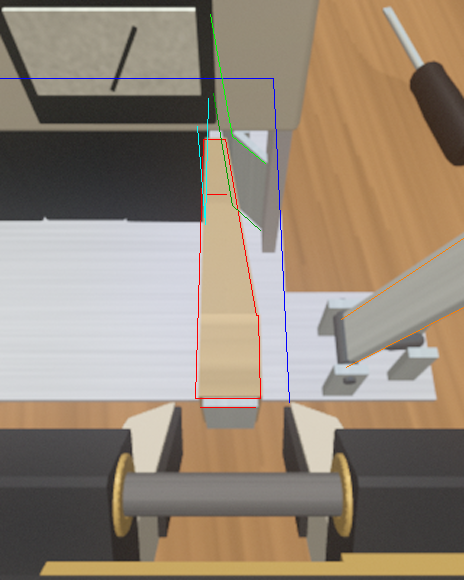

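```bash
cat >> h.py <<'E'
def bayp(p): return (np.linalg.inv(TB)@np.r_[p,1])[:3]*1000
E
python3 - <<'E'
from h import *
from bench import arm
s=arm.state();print(bayp(s['eef_pos']))
Rt=tgt_R(82.3,40)
for a in [(-222,-66.5,80),(-217,-66.5,26.5),(-200,-65.8,26.5)]: row(s,b2w(TB,[a])[0],Rt)
E
```

```text
[-207.69744588  -93.15969588   82.46705209]
turn [-0.0005 -0.001   0.0013] shift [-0.0125 -0.0267 -0.0073] rows>= 0.5
turn [-0.0005 -0.001   0.0013] shift [-0.0431 -0.0267  0.0368] rows>= 1.0
turn [-0.0005 -0.001   0.0013] shift [-0.0301 -0.0274  0.0478] rows>= 1.0
```

Call:
arm_command(rows=[[[0,0,0],[-0.0125,-0.0267,-0.0073],-0.2],[[0,0,0],[-0.0125,-0.0267,-0.0073],-0.2],[[0,0,0],[-0.028,-0.0267,0.015],-0.2],[[0,-0.001,0.001],[-0.0431,-0.0267,0.0368],-0.2],[[0,-0.001,0.001],[-0.0431,-0.0267,0.0368],-0.2],[[0,-0.001,0.001],[-0.0431,-0.0267,0.0368],-0.2]])

```text
time: 10.05
eef_pos: [0.4993, -0.0625, 0.0272]
orientation: [-1.949, -1.707, -0.71]
contact_force: [-0.6, -0.3, -0.1]
width: 0.4
```

```bash
python3 snap.py 8 wrist
python3 - <<'E'
from h import *
from bench import arm
s=arm.state();print(bayp(s['eef_pos']))
E
```

```text
10.1 [ 1.171  0.976 -0.883  1.917  0.062  0.749  0.289] [ 0.4995 -0.0629  0.0275] [ 0.26 -1.15 -1.33]
[-216.31390974  -67.091993     27.45274505]
```

View pics/wrist8.png

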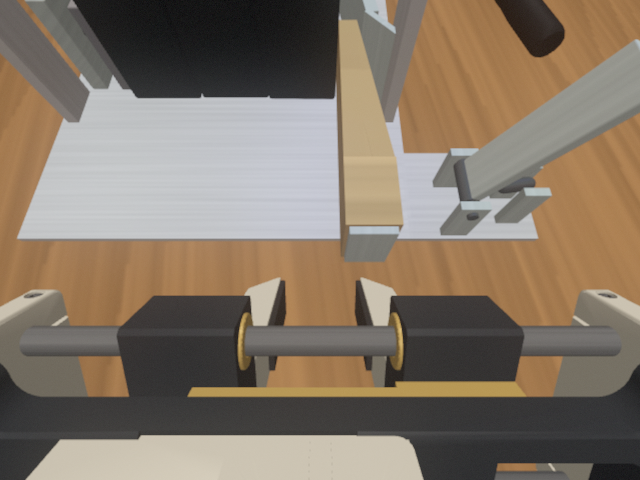

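Call:
arm_command(rows=[[[0,0,0],[0.0046,0,0.0039],-0.2],[[0,0,0],[0.0092,0,0.0077],-0.2],[[0,0,0],[0.0122,0,0.0103],-0.2],[[0,0,0],[0.0153,0,0.0129],-0.2],[[0,0,0],[0.0184,0,0.0154],-0.2],[[0,0,0],[0.0214,0,0.018],-0.2],[[0,0,0],[0.0245,-0.0004,0.0206],-0.2],[[0,0,0],[0.0276,-0.001,0.0231],-0.2],[[0,0,0],[0.0276,-0.001,0.0231],-0.2]])

```text
time: 11.22
eef_pos: [0.5023, -0.0268, 0.0266]
orientation: [-1.949, -1.707, -0.709]
contact_force: [0.3, -0.7, 0.0]
width: 0.394
```

```bash
cat > st.py <<'E'
from h import *
from bench import arm
F=[]
s=arm.state();f=s['contact_force']
print(s['time'],'bay',bayp(s['eef_pos']).round(1),'Fbay',(TB[:3,:3].T@f).round(2),'torque',s['wrist_torque'].round(2))
E
python3 snap.py 9 wrist;python3 st.py
```

```text
11.275 [ 1.125  0.969 -0.89   1.954  0.051  0.69   0.251] [ 0.5024 -0.0271  0.0266] [ 0.11  0.13 -0.4 ]
11.275 bay [-180.5  -65.1   26.6] Fbay [ 0.14 -0.09 -0.4 ] torque [-0.7   0.02 -0.02]
```

View pics/wrist9.png

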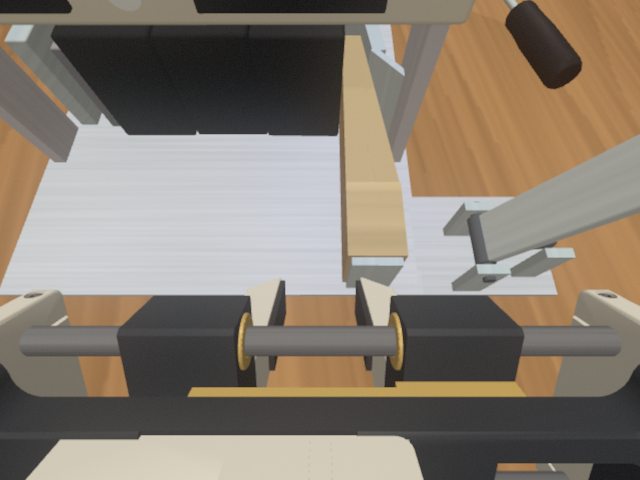

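Call:
arm_command(rows=[[[0,0,0],[0.0023,0.0005,0.0019],-0.2],[[0,0,0],[0.0046,0.0005,0.0039],-0.2],[[0,0,0],[0.0069,0.0003,0.0058],-0.2],[[0,0,0],[0.0092,0,0.0077],-0.2],[[0,0,0],[0.0115,-0.0004,0.0096],-0.2],[[0,0,0],[0.0138,-0.0008,0.0116],-0.2],[[0,0,0],[0.0161,-0.0012,0.0135],-0.2],[[0,0,0],[0.0161,-0.0012,0.0135],-0.2]])

```text
time: 12.28
eef_pos: [0.504, -0.006, 0.0267]
orientation: [-1.95, -1.706, -0.709]
contact_force: [0.4, -1.4, -0.1]
width: 0.403
```

```bash
python3 snap.py 10 wrist top;python3 st.py
python3 - <<'E'
from h import *
d=load('top10.npz');cv2.imwrite('pics/c10.png',cv2.resize(d['frame'][140:320,200:400],None,fx=3,fy=3,interpolation=cv2.INTER_CUBIC))
E
```

```text
12.375 [ 1.097  0.965 -0.895  1.974  0.044  0.655  0.229] [ 0.5041 -0.0061  0.0267] [-0.63 -2.07 -0.87]
12.375 bay [-159.5  -64.    26.7] Fbay [-2.14  0.34 -0.87] torque [-1.06  0.14  0.01]
```

View pics/wrist10.png

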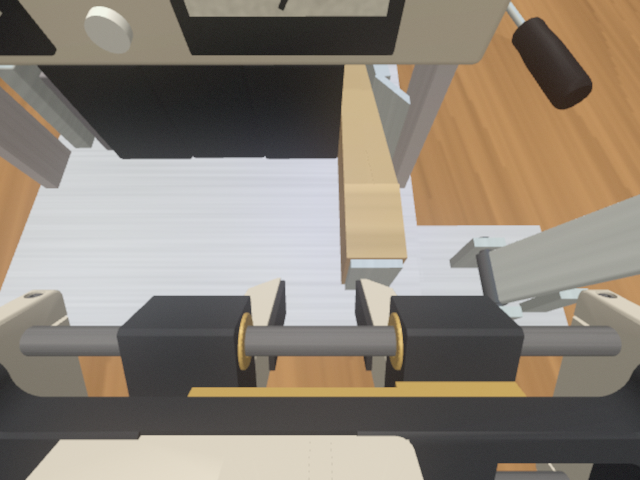

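View pics/c10.png

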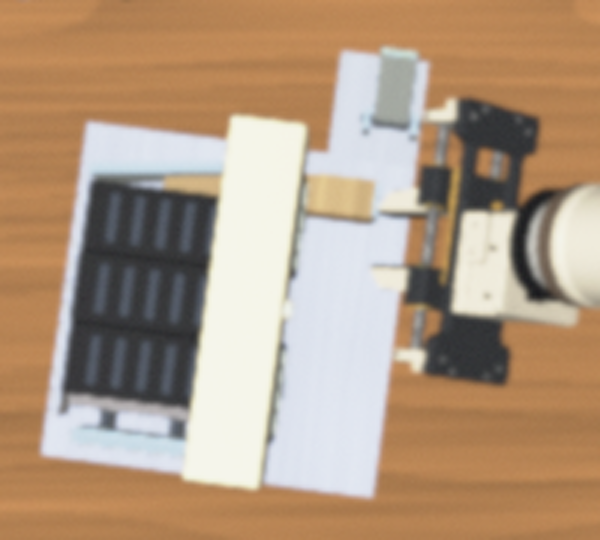

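Call:
arm_command(rows=[[[0,0,0],[-0.0077,0,-0.0064],0.3],[[0,0,0],[-0.0077,-0.006,-0.0064],0.3],[[0,0,0],[-0.0077,-0.0118,-0.0064],0.3],[[0,0,0],[-0.0077,-0.0118,-0.0064],0.3],[[0,0,0],[-0.003,-0.0118,-0.0025],0.3],[[0,0,0],[0,-0.0118,0],0.3],[[0,0,0],[0.0023,-0.0122,0.0019],0.3],[[0,0,0],[0.0046,-0.0126,0.0039],0.3],[[0,0,0],[0.0069,-0.013,0.0058],0.3],[[0,0,0],[0.0077,-0.0132,0.0064],0.3],[[0,0,0],[0.0077,-0.0132,0.0064],0.3]])

```text
time: 13.75
eef_pos: [0.493, 0.0036, 0.0263]
orientation: [-1.954, -1.706, -0.709]
contact_force: [-1.1, -6.4, 2.3]
width: 0.65
```

```bash
python3 st.py
```

```text
13.75 bay [-151.3  -51.7   26.3] Fbay [-6.51  0.22  2.34] torque [-1.45  0.21 -0.02]
```

Call:
arm_command(rows=[[[0,0,0],[0.0015,-0.0003,0.0013],0.3],[[0,0,0],[0.0031,-0.0006,0.0026],0.3],[[0,0,0],[0.0046,-0.0008,0.0039],0.3],[[0,0,0],[0.0061,-0.0011,0.0051],0.3],[[0,0,0],[0.0061,-0.0011,0.0051],0.3]])

```text
time: 14.38
eef_pos: [0.4932, 0.0104, 0.026]
orientation: [-1.956, -1.706, -0.709]
contact_force: [-2.5, -10.2, 3.8]
width: 0.654
```

```bash
python3 st.py
```

```text
14.375 bay [-144.6  -51.1   26. ] Fbay [-10.4    1.08   3.83] torque [-1.92  0.31 -0.16]
```

Call:
arm_command(rows=[[[0,0,0],[0.0017,-0.0003,0.0011],0.3],[[0,0,0],[0.0034,-0.0006,0.0022],0.3],[[0,0,0],[0.005,-0.0009,0.0035],0.3],[[0,0,0],[0.0065,-0.0012,0.0047],0.3],[[0,0,0],[0.0065,-0.0012,0.0047],0.3]])

```text
time: 15.0
eef_pos: [0.4932, 0.0174, 0.0261]
orientation: [-1.958, -1.705, -0.708]
contact_force: [-2.7, -11.9, 2.7]
width: 0.651
```

```bash
python3 st.py; python3 snap.py 11 top wrist
python3 - <<'E'
from h import *
d=load('top11.npz');cv2.imwrite('pics/c11.png',cv2.resize(d['frame'][140:320,200:400],None,fx=3,fy=3,interpolation=cv2.INTER_CUBIC))
E
```

```text
15.0 bay [-137.7  -50.1   26.1] Fbay [-12.16   1.11   2.68] torque [-2.46  0.5  -0.11]
15.1 [ 1.08   0.949 -0.901  2.026  0.036  0.597  0.206] [0.4932 0.0174 0.0261] [ -2.93 -13.24   2.15]
```

View pics/c11.png

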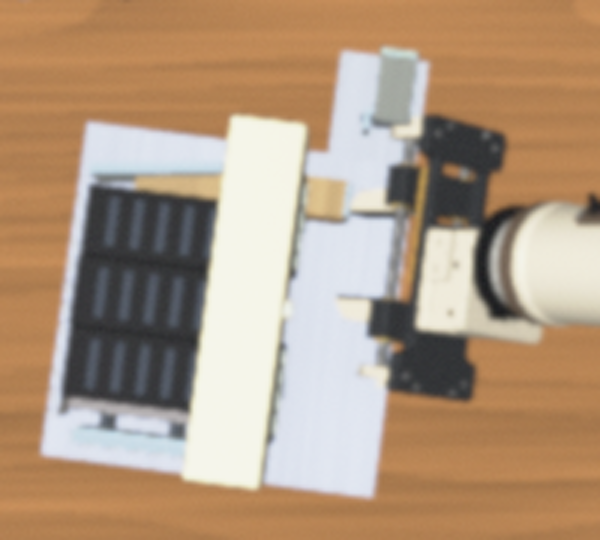

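View pics/wrist11.png

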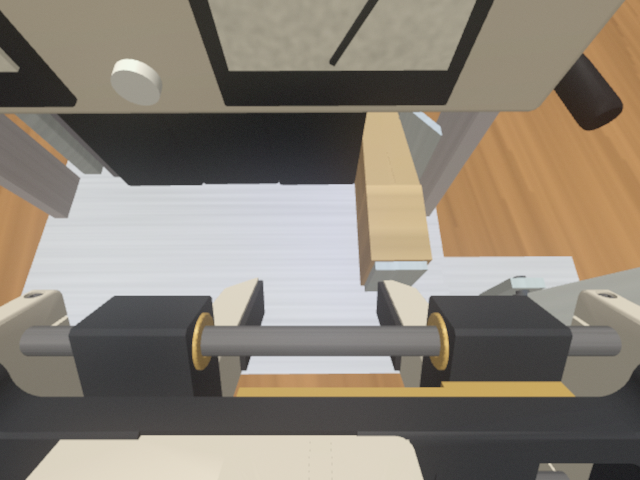

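Call:
arm_command(rows=[[[0,0,0],[0.0015,-0.0003,0.0013],0.3],[[0,0,0],[0.0031,-0.0006,0.0026],0.3],[[0,0,0],[0.0046,-0.0008,0.0039],0.3],[[0,0,0],[0.0046,-0.0008,0.0039],0.3]])

```text
time: 15.6
eef_pos: [0.4934, 0.0224, 0.0259]
orientation: [-1.96, -1.705, -0.708]
contact_force: [-5.0, -15.8, 3.7]
width: 0.652
```

```bash
python3 st.py
```

```text
15.6 bay [-132.6  -49.6   25.9] Fbay [-16.37   2.82   3.72] torque [-2.7   0.59 -0.16]
```

Call:
arm_command(rows=[[[0,0,0],[0.0003,0,0.0003],0.3],[[0,0,0],[0.0003,0,0.0003],0.3],[[0,0,0],[0.0003,0,0.0003],0.3]])

```text
time: 15.98
eef_pos: [0.4934, 0.0226, 0.0258]
orientation: [-1.96, -1.705, -0.708]
contact_force: [-4.8, -17.5, 4.7]
width: 0.65
```

```bash
for i in 1 2 3; do python3 st.py; python3 snap.py 12 wrist >/dev/null; done;python3 st.py; python3 snap.py 12 side >/dev/null;python3 st.py
python3 - <<'E'
from h import *
d=load('side12.npz');cv2.imwrite('pics/c12.png',cv2.resize(d['frame'][200:380,220:420],None,fx=3.2,fy=3.2,interpolation=cv2.INTER_CUBIC))
E
```

```text
15.975 bay [-132.5  -49.6   25.8] Fbay [-17.98   2.45   4.73] torque [-2.75  0.61 -0.11]
16.025 bay [-132.5  -49.6   25.8] Fbay [-17.94   3.3    5.3 ] torque [-2.77  0.66 -0.12]
16.075 bay [-132.5  -49.6   25.8] Fbay [-17.43   2.91   5.24] torque [-2.7   0.6  -0.11]
16.125 bay [-132.5  -49.6   25.8] Fbay [-17.98   3.75   4.5 ] torque [-2.78  0.62 -0.08]
16.175 bay [-132.5  -49.6   25.8] Fbay [-17.42   3.68   5.03] torque [-2.77  0.67 -0.15]
```

View pics/c12.png

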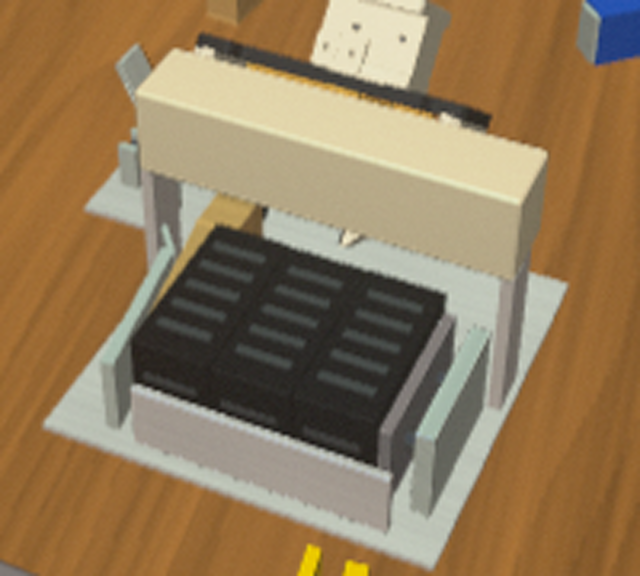

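View pics/wrist12.png

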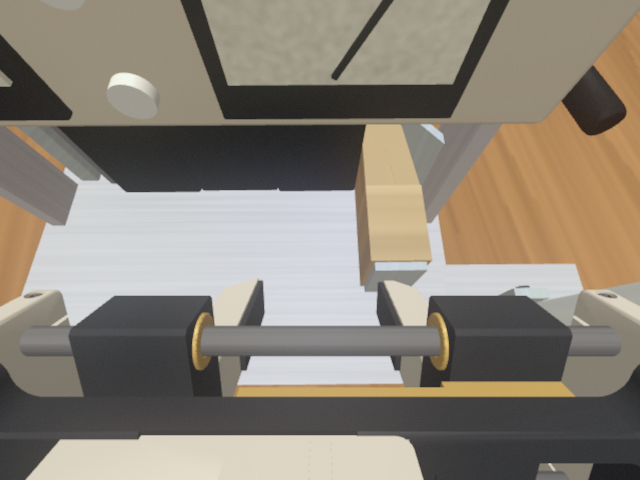

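Run:
```python
from h import *
from bench import arm
s=arm.state()
for a,l in [((-165,-50,26),40),((-205,-50,190),40),((-152,-235,190),15),((-152,-235,100),15)]: row(s,b2w(TB,[a])[0],tgt_R(82.3,l))
```

```text
turn [ 0.0021  0.0034 -0.0023] shift [-0.0249  0.0005 -0.0209] rows>= 0.5
turn [ 0.0021  0.0034 -0.0023] shift [ 0.0491  0.0008 -0.1726] rows>= 2.9
turn [ 0.0016 -0.2744 -0.0027] shift [ 0.0905  0.1855 -0.1382] rows>= 4.0
turn [ 0.0016 -0.2744 -0.0027] shift [ 0.0331  0.1855 -0.0689] rows>= 3.2
```

Call:
arm_command(rows=[[[0,0,0],[-0.004,0,-0.0034],0.3],[[0,0,0],[-0.0125,0,-0.0105],0.3],[[0,0,0],[-0.025,0.0005,-0.021],0.3],[[0,0,0],[-0.01,0,-0.06],-1],[[0,0,0],[0.02,0,-0.115],-1],[[0,0,0],[0.049,0.001,-0.1726],-1],[[0,0,0],[0.049,0.001,-0.1726],-1],[[0,0,0],[0.049,0.001,-0.1726],-1]])

```text
time: 17.18
eef_pos: [0.4832, -0.0458, 0.1906]
orientation: [-1.951, -1.706, -0.709]
contact_force: [0.4, -0.5, 1.1]
width: 0.152
```

```bash
python3 st.py; python3 snap.py 13 wrist top
python3 - <<'E'
from h import *
from bench import arm
s=arm.state()
for a,l in [((-152,-235,190),15),((-152,-235,100),15)]: row(s,b2w(TB,[a])[0],tgt_R(82.3,l))
d=load('top13.npz');cv2.imwrite('pics/c13.png',cv2.resize(d['frame'][140:320,200:400],None,fx=3,fy=3,interpolation=cv2.INTER_CUBIC))
E
```

```text
17.175 bay [-201.6  -48.7  190.6] Fbay [-0.45 -0.48  1.06] torque [-0.75  0.    0.04]
17.275 [ 1.313  0.709 -1.094  1.944 -0.087  0.96   0.218] [ 0.4825 -0.0448  0.1898] [-0.41  0.44 -0.94]
turn [-2.100e-03 -2.785e-01  2.000e-04] shift [0.0375 0.1872 0.0306] rows>= 3.1
turn [-2.100e-03 -2.785e-01  2.000e-04] shift [-0.0204  0.1875  0.0994] rows>= 3.4
```

View pics/wrist13.png

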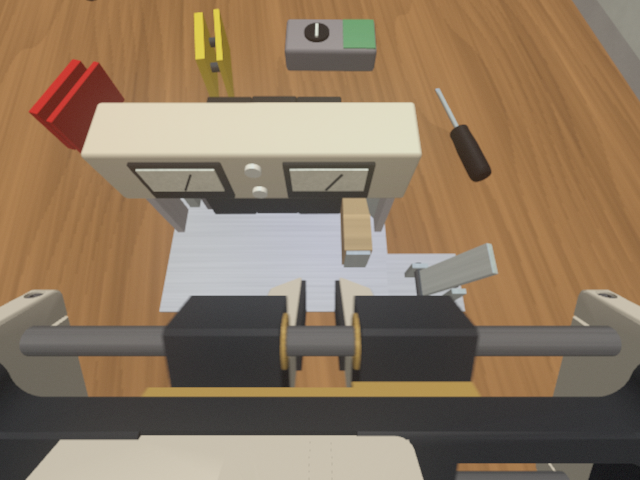

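View pics/c13.png

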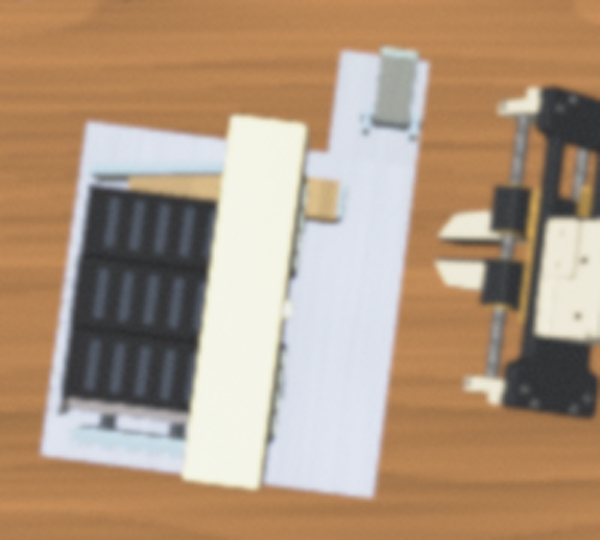

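Call:
arm_command(rows=[[[0,-0.1,0],[0.0125,0.062,0.01],-1],[[0,-0.19,0],[0.025,0.124,0.02],-1],[[-0.002,-0.2785,0],[0.0375,0.187,0.0306],-1],[[-0.002,-0.2785,0],[0.0375,0.187,0.0306],-1],[[-0.002,-0.2785,0],[0.0375,0.187,0.0306],-1],[[-0.002,-0.2785,0],[0.0375,0.187,0.0306],-1],[[-0.002,-0.2785,0],[0.008,0.1875,0.065],-1],[[-0.002,-0.2785,0],[-0.0204,0.1875,0.0994],-1],[[-0.002,-0.2785,0],[-0.0204,0.1875,0.0994],-1],[[-0.002,-0.2785,0],[-0.0204,0.1875,0.0994],-1]])

```text
time: 18.52
eef_pos: [0.6762, -0.0236, 0.1028]
orientation: [-2.229, -1.943, -0.296]
contact_force: [-0.2, -0.6, 1.2]
width: 0.006
```

```bash
python3 st.py; python3 snap.py 14 side wrist
python3 - <<'E'
from h import *
from bench import arm
s=arm.state()
for a,l in [((-152,-185,100),15),((-152,-140,102),15),((-152,-225,110),15)]: row(s,b2w(TB,[a])[0],tgt_R(82.3,l))
d=load('side14.npz');cv2.imwrite('pics/c14.png',cv2.resize(d['frame'][120:320,200:420],None,fx=3,fy=3,interpolation=cv2.INTER_CUBIC))
E
```

```text
18.525 bay [-153.7 -236.9  102.8] Fbay [-0.66  0.13  1.22] torque [-0.31 -0.01 -0.08]
18.625 [ 0.618  0.784 -0.734  1.584  0.296  0.913 -0.259] [ 0.6772 -0.0228  0.104 ] [-0.21  0.27  0.49]
turn [ 0.0037  0.0003 -0.0001] shift [-0.0002 -0.0529  0.0038] rows>= 0.8
turn [ 0.0037  0.0003 -0.0001] shift [ 0.0003 -0.0979  0.0016] rows>= 1.6
turn [ 0.0037  0.0003 -0.0001] shift [ 0.0024 -0.0128 -0.0056] rows>= 0.2
```

View pics/c14.png

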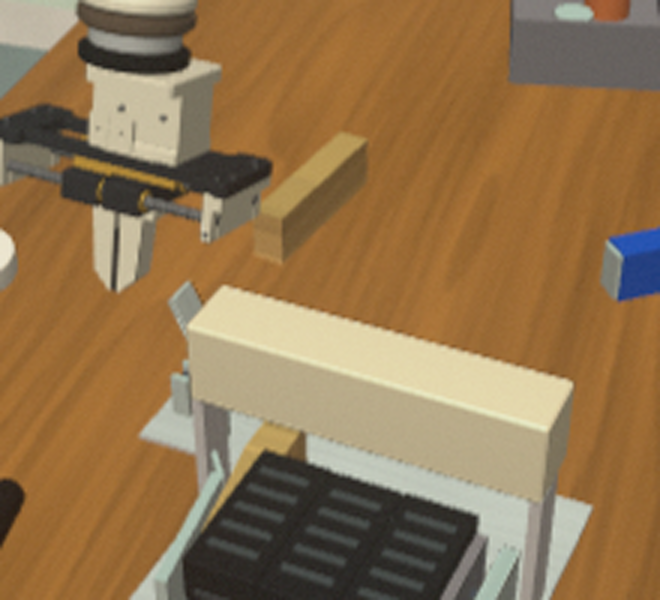

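View pics/wrist14.png

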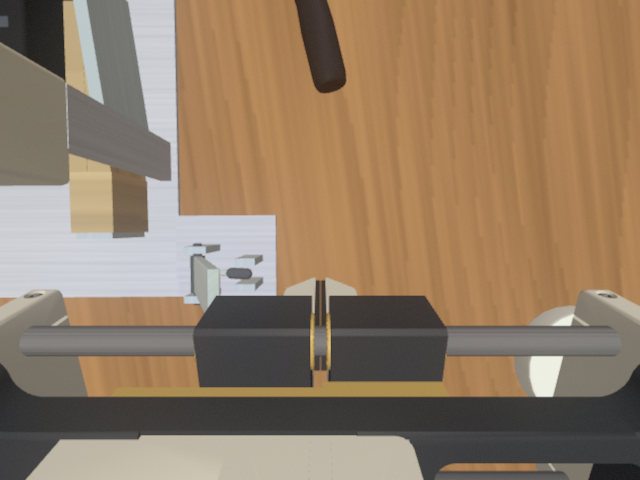

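Call:
arm_command(rows=[[[0.004,0,0],[0,-0.015,0.005],-1],[[0.004,0,0],[0,-0.025,0.005],-1],[[0.004,0,0],[0,-0.035,0.005],-1],[[0.004,0,0],[0,-0.045,0.005],-1],[[0.004,0,0],[0,-0.055,0.005],-1],[[0.004,0,0],[0,-0.063,0.005],-1],[[0.004,0,0],[0,-0.063,0.005],-1]])

```text
time: 19.5
eef_pos: [0.6121, -0.0123, 0.0961]
orientation: [-2.222, -1.944, -0.285]
contact_force: [0.4, 0.1, -0.4]
width: 0.005
```

```bash
python3 st.py; python3 snap.py 15 side
python3 - <<'E'
from h import *
d=load('side15.npz');cv2.imwrite('pics/c15.png',cv2.resize(d['frame'][120:320,200:420],None,fx=3,fy=3,interpolation=cv2.INTER_CUBIC))
E
```

```text
19.5 bay [-151.1 -171.9   96.1] Fbay [ 0.12 -0.37 -0.38] torque [-0.27 -0.27  0.01]
19.55 [ 0.673  0.712 -0.757  1.753  0.279  0.832 -0.267] [ 0.6127 -0.0123  0.0961] [ 1.35 -0.77 -0.78]
```

View pics/c15.png

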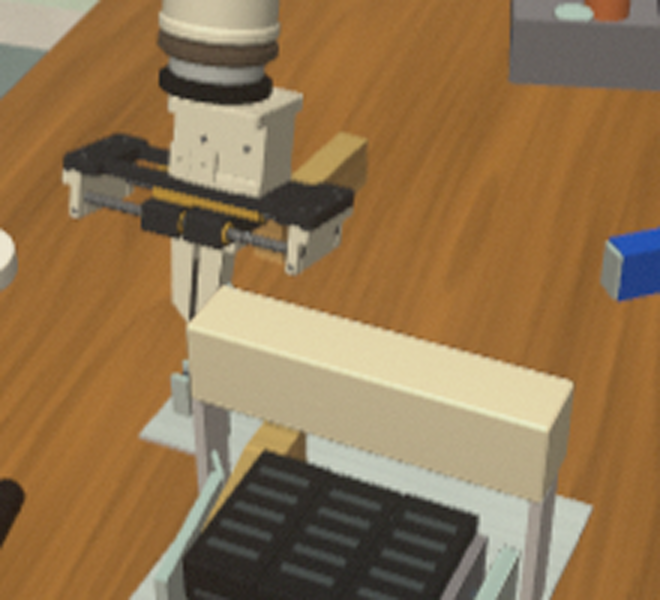

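Call:
arm_command(rows=[[[0,0,0],[0,-0.006,0],-1],[[0,0,0],[0,-0.012,0],-1],[[0,0,0],[0,-0.018,0],-1],[[0,0,0],[0,-0.024,0],-1],[[0,0,0],[0,-0.03,0],-1],[[0,0,0],[0,-0.035,0],-1],[[0,0,0],[0,-0.035,0],-1]])

```text
time: 20.42
eef_pos: [0.5785, -0.0077, 0.0967]
orientation: [-2.223, -1.944, -0.287]
contact_force: [-0.2, 0.2, -1.6]
width: 0.004
```

```bash
python3 st.py; python3 snap.py 16 side wrist
```

```text
20.425 bay [-151.1 -138.    96.7] Fbay [ 0.18  0.26 -1.62] torque [-0.32 -0.08 -0.04]
20.525 [ 0.708  0.665 -0.777  1.841  0.265  0.79  -0.266] [ 0.579  -0.0078  0.0968] [ 0.46 -0.59 -0.55]
```

View pics/wrist16.png

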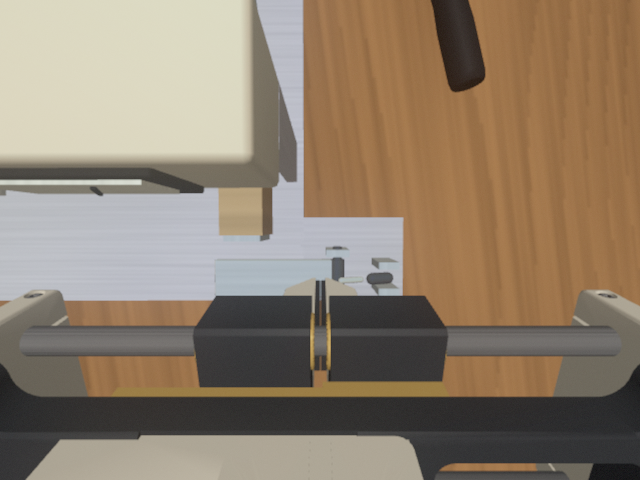

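View pics/side16.png

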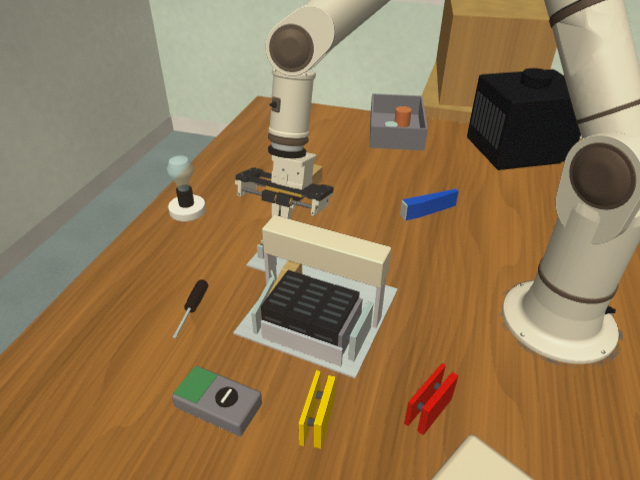

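The keeper has snapped over and lies level behind the wedge's tail, at about pixel (275,278) in the wrist view. I'll retreat and check.

Call:
arm_command(rows=[[[0,0,0],[0,0,-0.03],-1],[[0,0,0],[0,0,-0.08],-1],[[0,0,0],[-0.03,0,-0.13],-1],[[0,0,0],[-0.08,0,-0.17],-1],[[0,0,0],[-0.13,0,-0.18],-1],[[0,0,0],[-0.17,0,-0.18],-1],[[0,0,0],[-0.17,0,-0.18],-1],[[0,0,0],[-0.17,0,-0.18],-1]])

```text
time: 21.52
eef_pos: [0.5517, -0.2159, 0.2268]
orientation: [-2.222, -1.944, -0.289]
contact_force: [1.0, 0.6, 0.3]
width: 0.003
```

```bash
python3 st.py; python3 snap.py 17 top wrist side
python3 - <<'E'
from h import *
d=load('top17.npz');cv2.imwrite('pics/c17.png',cv2.resize(d['frame'][140:320,200:400],None,fx=3,fy=3,interpolation=cv2.INTER_CUBIC))
Ti=np.linalg.inv(TB);a=load('top0.npz')
for n,x in(('before',a),('after',d)):
    W=cloud(x,camT(x));B=(W@Ti[:3,:3].T+Ti[:3,3])*1000
    g=x['frame'].astype(int).sum(2)
    m=(B[...,2]>65)&(B[...,2]<95)&(B[...,0]>-35)&(B[...,0]<50)&(abs(B[...,1])<100)&(g<300)
    print(n,'row y',np.percentile(B[m][:,1],[1,99]).round(1))
    m=(B[...,2]>38)&(B[...,2]<60)&(B[...,0]>-180)&(B[...,0]<-97)&(B[...,1]>-108)&(B[...,1]<-65); print('tail x min',np.percentile(B[m][:,0],1) if m.any() else None)
    m=(B[...,2]>22)&(B[...,2]<130)&(B[...,0]>-170)&(B[...,0]<-128); print('keeper z',np.percentile(B[m][:,2],[5,50,95]).round(1),'y',np.percentile(B[m][:,1],[2,98]).round(1),'x',np.percentile(B[m][:,0],[2,98]).round(1))
E
```

```text
21.525 bay [-361.  -139.3  226.8] Fbay [ 0.75 -0.95  0.33] torque [-0.29 -0.07  0.03]
21.675 [ 1.07   0.574 -0.842  1.635  0.175  1.157  0.098] [ 0.552  -0.2148  0.2272] [ 0.23  0.37 -0.64]
before row y [-76.   71.3]
tail x min None
keeper z [ 26.2  63.3 122.5] y [-185.4  442.9] x [-168.7 -131.5]
after row y [-69.3  74.9]
tail x min -157.5504431107978
keeper z [ 26.5  36.8 122.3] y [-185.5  443.5] x [-168.3 -133.7]
```

View pics/c17.png

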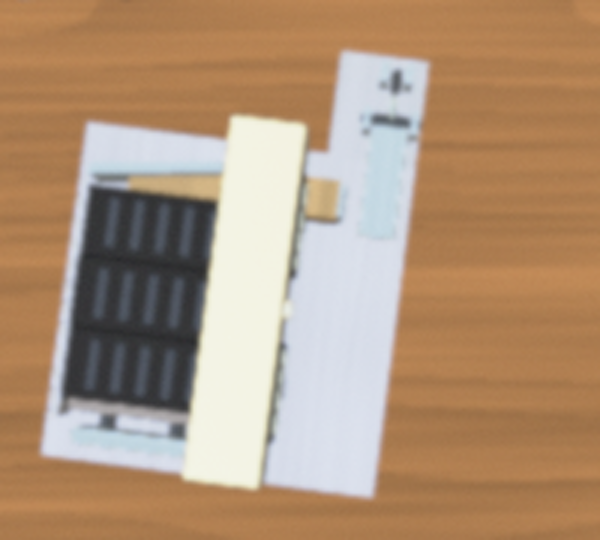

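View pics/wrist17.png

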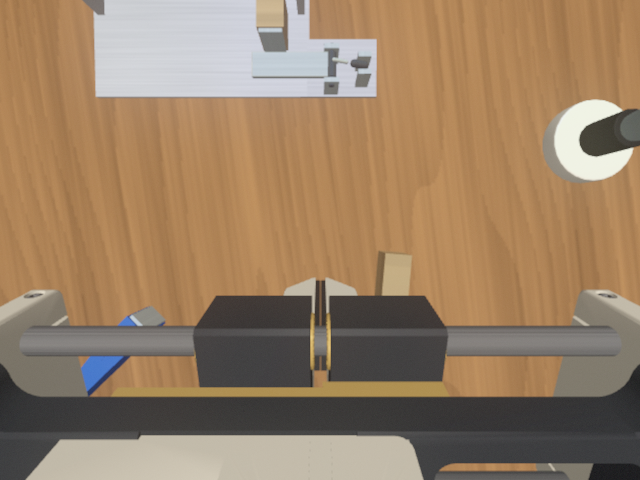

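```bash
python3 -c "
from bench import arm
print(arm.job_done())"
```

```text
the job is handed in; nothing more can be done
None
```

The wedge is jammed in the gap beside module3 and the keeper flap has snapped down level behind its tail. I handed the job in at about 22 s with the arm well clear. `job_done` reports no verdict.

- **Wedge:** I placed it thin end first in the gap mouth and let go. Then I pushed its tail plate along the cheek's line until the reading held steady at about 17.5–18 N along the bay. There was also about 5 N pressing down and about 3 N sideways, so the total on the tail was nearer 19 N.
- **One departure from the notes:** I pushed with one finger of a partly open gripper, not with closed fingers, to keep the gripper's body clear of the keeper.
- **Keeper:** closed fingers pushed its tip from outside towards the row until it snapped over.

**Last checks:**
- **Seating:** after release the wedge stayed put, with its tail at about bay x -120 mm by the arm's position. That is clear of the -133 mm limit.
- **Row clamped:** the row's pad end moved about 3.6 mm towards the pad in the top view. Less the initial play, I put the pad's travel at about 2.5–3.5 mm, between tight (1.5) and crushing (7). I did not read the pad directly.
- **Keeper down:** the top and wrist pictures show the strip lying level behind the tail.
- **Failed check:** an automatic tail measurement from the top camera's depth image gave x = -157 mm. I discarded it because the search area overlapped the lowered keeper strip; the pictures show the tail clear of the strip.
- **Rest of the bench:** nothing else was picked up or pushed. The block, blue wedge, driver and meter look undisturbed.

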